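# Hold the mini pedal bin open, then ease its lid shut

## Robot

A 6-joint arm with a two-finger parallel gripper is mounted at the origin on the work surface. World frame = base frame: x ahead of the robot, y to its left, z up, the work surface at z = 0. Lengths are in m, angles in degrees, forces in N, time in s.
With the tool pointing down it reaches from about 0.25 to 0.725 m from the base axis. Payload 9.7 kg.
Tool frame: the origin (TCP) lies at the very end of the fingers, on their centre line; the grasp point (between the pads) lies 19 mm behind it; z points along the fingers, y is the direction in which the jaws open and shut (so a half turn about z gives the same grasp; the last joint's range is limited). The gripper opens to 85 mm and grips with 20 to 120 N. Pads are 22 mm wide; open, the fingers measure 114 mm over their backs; the gripper's body (76 mm by 85 mm) begins 54 mm behind the grasp point. The pads swing forward as they close: fully open they stand 13 mm farther back than shut.
Start: joints at [63.999, 4.979, 10.078, 95.1, 0, 90], TCP at [0.241, 0.494, 0.231] pointing down, gripper open.
Joint ranges: [-179.16, 179.16], [-48.56, 103.87], [-65.8, 70.77], [-126.05, 130.52], [-82.76, 87.17], [-180, 180]. Speed limits (degrees/s): [127.2, 127.2, 147.25, 180, 180, 180].

## Interface

Orientations are given as [roll, pitch, yaw] about the fixed x, y, z axes, in that order (R = Rz(yaw) Ry(pitch) Rx(roll)).
In Python, from workcell import bot gives the robot as it stands.
- The arm moves only by the shell command python3 -m pendant 'ROWS' [FORCE]. ROWS is JSON, a list that holds one entry, the list of rows, each a list of 7 numbers: the shift along the tool's x, y, z in cm, then the turn, a rotation vector about the tool's x, y, z in rad, then the opening in per cent of the stroke, from 0 (shut) to 100 (fully open). In form: [[[dx, dy, dz, ax, ay, az, gripper], ...]]. A call has 1 to 5 rows; each row shifts and turns the pose as measured when the row begins, along the tool's axes as they then stand; what a row does not reach is not made up. A row lasts 1/12 s, in which the tool goes at most 41.7 mm and 7.16 degrees, less where a joint would pass 70% of its speed; a pose out of reach is approached as far as the arm can. A call with a gripper value outside its range is refused whole. The fingers move at their own pace and stop on an object; FORCE is the grip in N (left out, the last holds). Time passes only in rows, so rows that do not move let the fingers close. It gives the time, the measured TCP pose, the force and the opening at its end, in the units of the state.
- bot.get_obs(): the state, without advancing time (a new reading comes with each control period).
- bot.camera(name): name is "side" or "top"; returns the picture (384x512x3 uint8, red, green, blue); there is no depth.
- bot.get_calibration(name): a dict with "intrinsics" (3x3 intrinsics, pixels), "pose" (4x4, takes a point from camera to world coordinates). Camera axes: x right, y down, z forward; pixel columns grow to the right and rows downward; lengths in m; the calibration is good to about 2 mm. A picture is of the moment at which its call begins. get_calibration takes no time and is no camera call.
- bot.job_done(): hands the job in, once; it reports no verdict.
Trained networks look in the newest picture that a camera, given by its name, has taken for a name from the list of things; names that differ only in an ending like _2 or _b are one class to them, and where a whole thing is asked for, a point or a joint stands for the part that bears it (a point fixed in the world has none). Each returns a list of dicts, best first, with "confidence" (0 to 1); they miss things now and then, are a little off and sometimes report something else, mostly with a low value. They report only what shows in the picture. A call takes as long as a camera call.
- bot.masks_of(camera, thing): "pixels" (384x512 bool, what is visible of it) and "extent" ([left, top, right, bottom] in pixels, round what is visible of it).
- bot.mark_of(camera, thing): "uv" ([column, row] in pixels: a listed point, or the origin of a listed thing).
The state is a dict: "time": time; "q": joint angles; "qd": joint speeds; "joint_efforts": joint torques, N m; "ee_pos": TCP position; "tcp_rot": TCP orientation; "wrist_force": force on the tool from outside, world axes, zero at the start; "torque": the same for the moment, N m; "opening": finger opening in m.
Only numpy, scipy, OpenCV 4.12 (cv2) and the standard library are available. Lean on these libraries where they do the work, as an engineer would, in place of code of your own. Each camera call takes 0.05 s, during which the arm holds its last target. There are 200 camera calls.

## Task

Hold the little pedal bin open for me: press its pedal down with your fingertips until the lid stands wide open, and keep it there for at least two seconds while I drop in the hair from the comb. Then let the pedal come up slowly under your fingers, all the way, so that the lid settles shut without slamming, and move clear. Work it by the pedal alone and keep off the lid; the bin stays standing where it is, and the mug, jar, padlock and comb beside it are left alone.

Things in the scene. Friction and masses are not known exactly. Their poses are not given: they have to be found in the camera images.
- bin: round table-size pedal bin, steel shell on a black plastic base, 133 mm in diameter, 198 mm high with its domed lid shut, about 1.2 kg, loose on the shelf. Origin: centre of its underside, on the shelf; z up. The pedal sticks out towards its -x, the lid's hinge and lifting rod are at its +x side. Lid edge 67 mm from the centre
- pedal_pad (a point): centre of the top of the pedal's tread, a black ribbed plate 36 mm (along the bin's x) by 52 mm wide, 7 mm thick. At rest it is level, 34 mm above the shelf and 104 mm from the bin's centre (the tread spans 86 to 122 mm from the centre; base radius 66.5 mm). The point moves with the pedal: its centre sinks about 22 mm, till the tread's front edge meets the shelf
- pedal_tread: the tread plate itself, the part to press. Takes about 4 to 7 N at first, easing to some 1 to 3 N as the lid rises; once against the shelf the force climbs steeply. Let go, it flies up under the lid's weight and the lid slams. Origin: not on the plate but on the pedal's pivot, 12 mm from the bin's centre towards the pedal, 26 mm above the shelf; axes as the bin's, tilting with the pedal
- bin_pedal (a joint): pedal angle in rad: 0 = up at rest, about 0.247 = right down with its front edge on the shelf; 0.1 rad sinks the tread's centre 9.2 mm
- bin_lid (a joint): lid angle in rad: 0 = shut, about 1.14 = wide open (pedal right down). Linked to the pedal by the rod up the bin's rear: lid angle = 4.6 x pedal angle, both ways; the lid's weight pushes the pedal up
- lid_shell: the bin's domed steel lid, 134 mm in diameter, 22 mm high. Origin: on the hinge line, at the rear of the bin, 72 mm from its centre and 178 mm above the shelf; shut, the lid reaches from there towards the bin's -x. Open, it stands up at the rear to about 310 mm. Not to be touched
- mug: aluminium travel mug with black lid, 77 mm in diameter, 172 mm high; loose, origin under its centre. To be left alone
- jar: green glass jar of marbles with a cork lid, 74 mm in diameter, 105 mm high; loose, origin under its centre. To be left alone
- padlock: steel padlock lying flat, 70 x 46 mm and 18 mm thick; loose, origin under the middle of its block (36 x 46 mm), shackle towards its +x. To be left alone
- comb: black plastic comb lying flat, 165 mm along its x, 32 mm wide, 5 mm thick; loose, origin under its middle. To be left alone

How it is judged (in metres and radians):
On the way, in this order (a step that is already met when the one before it is completed fails the run):
1. the lid is held wide open (past 1.02 rad) for two seconds by fingers pressing on the pedal (value of joint bin_lid above 1.02 rad and contact force between the fingers and pedal_tread above 0.3 N), for 2 s.
2. the lid is on its way down with the fingers still on the pedal (value of joint bin_lid between 0.05 and 0.7 rad and contact force between the fingers and pedal_tread above 0.3 N), for 0.1 s.
3. the lid is shut (value of joint bin_lid below 0.03 rad), for 0.2 s.
At the end, for the whole second after the job is handed in: The lid is shut (under 0.03 rad), the pedal is up (under 0.01 rad), the bin stands upright and still within 20 mm of where it began, and mug, jar, padlock and comb are within 15 mm of where they began (value of joint bin_lid below 0.03 rad and value of joint bin_pedal below 0.01 rad and angle between bin's own z axis and vertical below 0.03 rad and distance of bin from where it was at the start of the episode below 0.02 m and linear speed of bin below 0.01 m/s and distance of each of mug, jar, padlock, comb from where it was at the start of the episode below 0.015 m); the robot touches nothing.
It fails at once if the lid slams: within 0.5 rad of shut it falls faster than 2.5 rad/s (value of joint bin_lid below 0.5 rad and velocity of joint bin_lid below -2.5 rad/s).
It fails at once if the lid is touched by the fingers or the arm (contact force between any of the fingers, the arm and lid_shell above 1 N).
It fails at once if the bin is lifted, tipped or shoved away (over 10 mm up, 0.12 rad, 30 mm) (height (world z) of bin above 0.01 m or angle between bin's own z axis and vertical above 0.12 rad or distance of bin from where it was at the start of the episode above 0.03 m).
It fails at once if a bystander is moved over 25 mm (distance of any of mug, jar, padlock, comb from where it was at the start of the episode above 0.025 m).
It also fails if it takes over 48 s, if anything falls off the work surface, if the arm or the gripper's body presses on something with over 40 N, if the wrist force passes 120 N, or if a joint passes its speed limit or range.

## Working session

There is one attempt and no reset: what is moved stays moved. The work goes in short steps, Python scripts to look and compute and a shell command to move; the robot and the scene stay as the last step left them, time stands still between calls to the robot, and variables do not carry over. Pictures are saved under pics/ and viewed, about 8 in all and at most 12, crops included, and the job is handed in when it is done.

```bash
mkdir -p pics; cat > h.py <<'E'
from workcell import bot
import numpy as np, cv2
def ray(cam,uv):
    c=bot.get_calibration(cam);K=np.array(c["intrinsics"]);P=np.array(c["pose"])
    d=P[:3,:3]@np.linalg.inv(K)@np.array([uv[0],uv[1],1.]);return P[:3,3],d
def atz(cam,uv,z):
    o,d=ray(cam,uv);return o+d*(z-o[2])/d[2]
def tri(a,b):
    (o1,d1),(o2,d2)=a,b
    A=np.stack([d1,-d2],1);s=np.linalg.lstsq(A,o2-o1,rcond=None)[0]
    p,q=o1+d1*s[0],o2+d2*s[1];return (p+q)/2,np.linalg.norm(p-q)
E
python3 - <<'E'
from h import *
np.set_printoptions(precision=4,suppress=True)
ims=[]
for c in("side","top"):
    im=bot.camera(c);cv2.imwrite(f"pics/{c}0.png",im[:,:,::-1]);ims.append(im)
for n,z in dict(bin=0,pedal_pad=.034,pedal_tread=.026,lid_shell=.178,mug=0,jar=0,padlock=0,comb=0).items():
    r={}
    for c in("side","top"):
        m=bot.mark_of(c,n)
        for x in m[:2]: print(n,c,round(x["confidence"],2),np.array(x["uv"]),atz(c,x["uv"],z))
        if m:r[c]=ray(c,m[0]["uv"])
    if len(r)==2:print("  tri",tri(r["side"],r["top"]))
print(bot.get_obs())
E
```

```text
bin side 0.85 [263.9 253. ] [0.5532 0.0948 0.    ]
pedal_pad side 0.78 [256.2 267.9] [0.475  0.0405 0.034 ]
pedal_pad top 0.58 [301.7 247.1] [0.4712 0.0279 0.034 ]
  tri (array([0.4682, 0.0305, 0.0448]), np.float64(0.004606047737995078))
lid_shell side 0.71 [267.2 173.9] [0.5998 0.1373 0.178 ]
lid_shell top 0.97 [249.7 164.7] [0.606  0.1333 0.178 ]
  tri (array([0.603 , 0.1355, 0.1784]), np.float64(0.007169086907327324))
mug top 0.55 [217.5 166. ] [0.6531 0.2044 0.    ]
jar side 0.8 [327.6 246.8] [0.6828 0.0074 0.    ]
jar top 0.69 [311.1 155.5] [ 0.6763 -0.0013  0.    ]
  tri (array([0.673 , 0.0003, 0.0094]), np.float64(0.0010734283614112709))
padlock side 0.88 [197.3 280.2] [0.3807 0.1264 0.    ]
padlock side 0.68 [328.4 248.6] [0.6787 0.0017 0.    ]
padlock top 0.58 [247.3 287.7] [0.391  0.1397 0.    ]
  tri (array([ 0.3909,  0.1401, -0.0153]), np.float64(0.0011935812297683933))
comb side 0.83 [334.  290.9] [ 0.5727 -0.0962  0.    ]
comb top 0.88 [355.3 205.6] [ 0.5637 -0.0932  0.    ]
comb top 0.32 [313.  150.9] [ 0.6868 -0.0058  0.    ]
  tri (array([ 0.5663, -0.0956,  0.0026]), np.float64(0.008271069888187455))
{'time': 0.9, 'q': array([64.001 ,  4.9775, 10.0787, 95.0987, -0.0005, 89.9985]), 'qd': array([ 0.0146, -0.0099, -0.0002, -0.0627, -0.0975, -0.0056]), 'joint_efforts': array([  0.0008, -52.0093,  46.4862,   0.0013,   0.0002,  -0.    ]), 'ee_pos': array([0.2411, 0.4943, 0.2313]), 'tcp_rot': array([179.9975,   0.0005, 154.0025]), 'wrist_force': array([ 0.8069, -0.4064, -0.0792]), 'torque': array([0.0134, 0.0444, 0.0137]), 'opening': 0.08529981353690612}
```

```bash
python3 -c "
import cv2,numpy as np
a=cv2.imread('pics/side0.png');b=cv2.imread('pics/top0.png')
a=cv2.resize(a[130:330,150:400],None,fx=3,fy=3);b=cv2.resize(b[120:320,180:430],None,fx=3,fy=3)
cv2.imwrite('pics/s1.png',a);cv2.imwrite('pics/t1.png',b)"
```

```text
(no output)
```

View pics/s1.png

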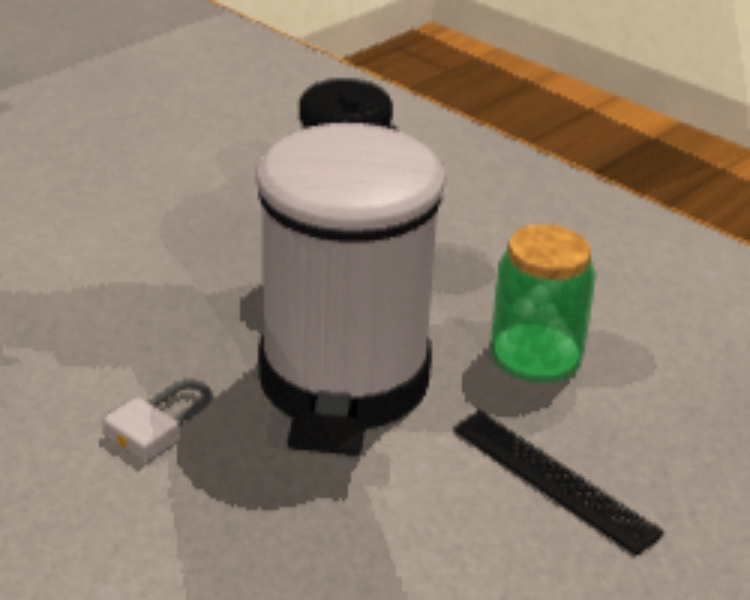

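View pics/t1.png

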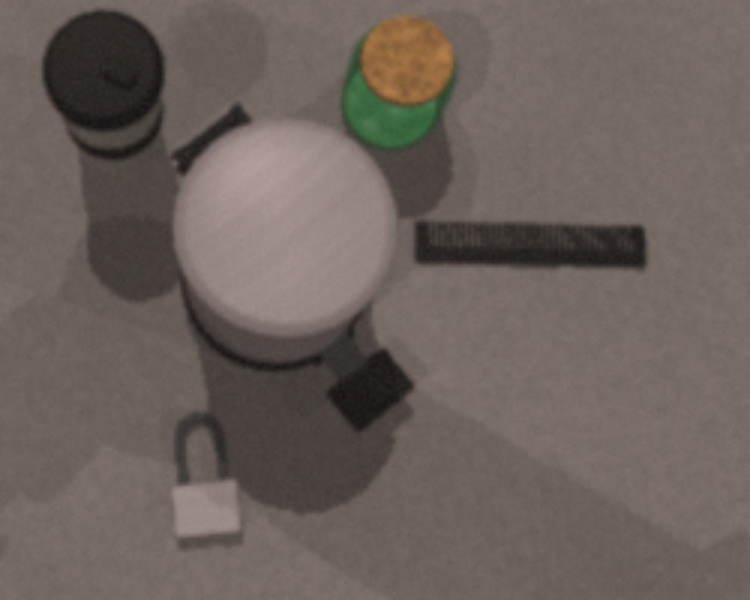

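The tread is at side pixel (259,274) and top pixel (304,250). The hinge bracket is at top pixel (250,165). The padlock lies left of the pedal and the comb right, both away from the approach from the robot's side.

```bash
cat >> h.py <<'E'
from scipy.spatial.transform import Rotation as Ro
np.set_printoptions(precision=4,suppress=True)
def to(p,rpy=None):
    o=bot.get_obs();R=Ro.from_euler("xyz",o["tcp_rot"],degrees=True)
    print("shift cm",R.inv().apply(np.array(p)-o["ee_pos"])*100)
    if rpy is not None:print("rotvec",(R.inv()*Ro.from_euler("xyz",rpy,degrees=True)).as_rotvec())
E
cat > geo.py <<'E'
from h import *
yaw=np.arctan2(.1345-.027,.604-.4695)
E
python3 - <<'E'
from h import *
print(atz("top",(303.7,250),.034),atz("side",(259,274.3),.034),atz("top",(250.5,165.5),.178),atz("side",(267.2,173.9),.178))
p=(atz("top",(302.7,248.5),.034)+atz("side",(257.6,271),.034))/2
h=np.array([.603,.1355,.178])
d=h-p;print(p,np.linalg.norm(d[:2]),np.degrees(np.arctan2(d[1],d[0])))
to([.40,-.02,.231],[180,0,38])
E
```

```text
[0.4653 0.024  0.034 ] [0.4652 0.0219 0.034 ] [0.6045 0.1319 0.178 ] [0.5998 0.1373 0.178 ]
[0.4693 0.0287 0.034 ] 0.17115306269148203 38.6273085376699
shift cm [-36.8275 -39.2647   0.0288]
rotvec [ 0.     -0.      2.0246]
```

```bash
python3 -m pendant '[[[-2.6,-2.8,0,0,0,0,0],[-2.6,-2.8,0,0,0,0,0],[-2.6,-2.8,0,0,0,0,0],[-2.6,-2.8,0,0,0,0,0],[-2.6,-2.8,0,0,0,0,0]]]'
python3 -m pendant '[[[-2.6,-2.8,0,0,0,0,0],[-2.6,-2.8,0,0,0,0,0],[-2.6,-2.8,0,0,0,0,0],[-2.6,-2.8,0,0,0,0,0],[-2.6,-2.8,0,0,0,0,0]]]'
python3 -m pendant '[[[-2.6,-2.8,0,0,0,0,0],[-2.6,-2.8,0,0,0,0,0],[-2.6,-2.8,0,0,0,0,0],[-2.6,-2.8,0,0,0,0,0],[0,0,0,0,0,0,0]]]'
python3 -m pendant '[[[0,0,0,0,0,0.12,0],[0,0,0,0,0,0.12,0],[0,0,0,0,0,0.12,0],[0,0,0,0,0,0.12,0],[0,0,0,0,0,0.12,0]]]'
python3 -c "
from h import *
to([.40,-.02,.231],[180,0,38.7])"
```

```text
time: 1.32
ee_pos: [0.2961, 0.3107, 0.2275]
tcp_rot: [-179.8, -0.1, 154.5]
wrist_force: [0.6, 0.1, 0.2]
opening: 0.0257
time: 1.73
ee_pos: [0.3533, 0.1199, 0.2285]
tcp_rot: [-180.0, 0.1, 154.7]
wrist_force: [0.9, 0.4, -0.1]
opening: 0.0001
time: 2.15
ee_pos: [0.4005, -0.0389, 0.2299]
tcp_rot: [180.0, 0.4, 154.4]
wrist_force: [0.4, -0.1, -0.1]
opening: 0.0003
time: 2.57
ee_pos: [0.4004, -0.0427, 0.23]
tcp_rot: [179.8, 0.3, 118.7]
wrist_force: [0.6, -0.1, -0.5]
opening: 0.0003
shift cm [ 2.0151  1.0558 -0.1039]
rotvec [0.0069 0.0009 1.3961]
```

```bash
python3 -m pendant '[[[0,0,0,0,0,0.12,0],[0,0,0,0,0,0.12,0],[0,0,0,0,0,0.12,0],[0,0,0,0,0,0.12,0],[0,0,0,0,0,0.12,0]]]'
python3 -m pendant '[[[0,0,0,0,0,0.12,0],[0,0,0,0,0,0.12,0],[0,0,0,0,0,0.12,0],[0,0,0,0,0,0.12,0],[0,0,0,0,0,0.12,0]]]'
python3 -m pendant '[[[0,0,0,0,0,0.12,0],[0,0,0,0,0,0.08,0],[0,0,0,0,0.12,0,0],[0,0,0,0,0.12,0,0],[0,0,0,0,0.11,0,0]]]'
python3 -c "
from h import *
print(Ro.from_euler('xyz',bot.get_obs()['tcp_rot'],degrees=True).as_matrix())
to([.463,.021,.07],(Ro.from_euler('xyz',[180,0,38.7],degrees=True)*Ro.from_rotvec([0,.35,0])).as_euler('xyz',degrees=True))"
```

```text
time: 2.98
ee_pos: [0.4002, -0.0417, 0.2305]
tcp_rot: [179.6, 0.1, 82.9]
wrist_force: [0.2, 0.3, -0.3]
opening: -0.0001
time: 3.4
ee_pos: [0.3999, -0.0404, 0.231]
tcp_rot: [179.6, -0.2, 47.1]
wrist_force: [-0.6, 0.1, -0.5]
opening: 0.0002
time: 3.82
ee_pos: [0.4028, -0.0372, 0.2292]
tcp_rot: [179.9, -20.6, 35.0]
wrist_force: [-1.0, 0.7, 0.3]
opening: -0.0002
[[ 0.7663  0.5736  0.2896]
 [ 0.5372 -0.8192  0.201 ]
 [ 0.3525  0.0016 -0.9358]]
shift cm [ 2.1284 -1.3407 17.8099]
rotvec [ 0.0239 -0.0102 -0.06  ]
```

```bash
python3 -m pendant '[[[0.5,-0.3,2.5,0.02,-0.01,-0.06,0],[0.5,-0.3,3.5,0,0,0,0],[0.5,-0.3,3.5,0,0,0,0],[0.3,-0.2,3.5,0,0,0,0],[0.2,-0.1,2.5,0,0,0,0]]]'
python3 - <<'E'
from h import *
P=(Ro.from_euler('xyz',[180,0,38.7],degrees=True)*Ro.from_rotvec([0,.35,0])).as_euler('xyz',degrees=True)
to([.463,.021,.05],P)
a=bot.camera("side");b=bot.camera("top")
cv2.imwrite("pics/n2.png",cv2.resize(np.hstack([a[130:330,180:380],b[130:330,200:400]])[:,:,::-1],None,fx=2,fy=2))
E
```

```text
time: 4.23
ee_pos: [0.4566, 0.0135, 0.0964]
tcp_rot: [178.7, -21.3, 38.5]
wrist_force: [0.2, -0.0, 0.2]
opening: -0.0
shift cm [-0.7844 -0.2908  4.6712]
rotvec [ 0.0233 -0.021  -0.0034]
```

View pics/n2.png

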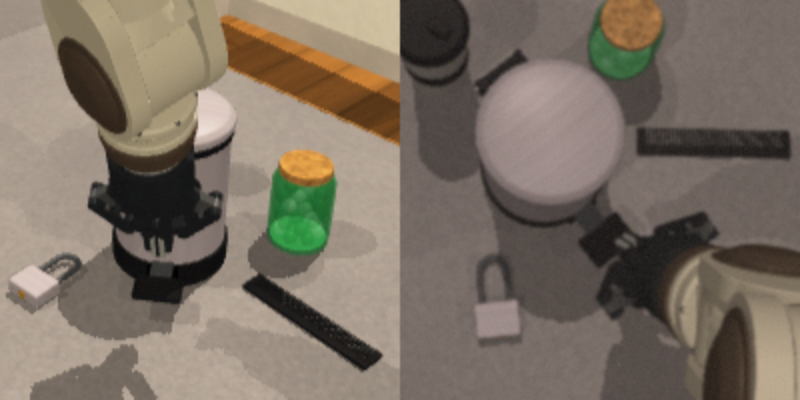

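The shut fingers (top view about (625,240) in the montage) are above the tread's outer half. The gripper clears bin, padlock and comb.

```bash
python3 -m pendant '[[[-0.2,-0.1,1.2,0.02,-0.02,0,0],[-0.2,-0.1,1.2,0,0,0,0],[-0.2,-0.1,1.2,0,0,0,0],[-0.2,0,1,0,0,0,0],[0,0,0,0,0,0,0]]]'
python3 -c "
from h import *
to([.463,.021,.038],[180,-20,38.7]);print(bot.get_obs()['wrist_force'])"
```

```text
time: 4.75
ee_pos: [0.4612, 0.0216, 0.0516]
tcp_rot: [179.9, -20.1, 38.7]
wrist_force: [0.1, 0.4, -1.0]
opening: -0.0001
shift cm [-0.3704  0.1597  1.3171]
rotvec [ 0.0019 -0.0018 -0.0008]
[ 0.1172  0.3766 -0.9784]
```

```bash
python3 -m pendant '[[[-0.1,0.03,0.3,0,0,0,0],[-0.1,0.03,0.25,0,0,0,0],[-0.1,0.03,0.25,0,0,0,0],[-0.07,0.03,0.2,0,0,0,0],[0,0,0,0,0,0,0]]]'
python3 -m pendant '[[[-0.07,0,0.2,0,0,0,0],[-0.07,0,0.2,0,0,0,0],[0,0,0,0,0,0,0]]]'
```

```text
time: 5.17
ee_pos: [0.4631, 0.0197, 0.0433]
tcp_rot: [179.7, -20.3, 38.7]
wrist_force: [-0.4, 0.2, -0.9]
opening: 0.0
time: 5.42
ee_pos: [0.4635, 0.0196, 0.0393]
tcp_rot: [179.7, -20.3, 38.7]
wrist_force: [-0.8, -0.6, 0.2]
opening: -0.0001
```

```bash
python3 -m pendant '[[[-0.07,0,0.2,0,0,0,0],[-0.07,0,0.2,0,0,0,0],[-0.07,0,0.2,0,0,0,0],[0,0,0,0,0,0,0]]]'
python3 -m pendant '[[[-0.07,0,0.2,0,0,0,0],[-0.07,0,0.2,0,0,0,0],[-0.07,0,0.2,0,0,0,0],[0,0,0,0,0,0,0]]]'
```

```text
time: 5.75
ee_pos: [0.4639, 0.0195, 0.0333]
tcp_rot: [179.6, -20.4, 38.7]
wrist_force: [-1.5, 0.4, 3.2]
opening: -0.0
time: 6.08
ee_pos: [0.464, 0.0195, 0.0274]
tcp_rot: [179.6, -20.4, 38.7]
wrist_force: [-1.7, -0.3, 3.3]
opening: 0.0001
```

```bash
python3 -m pendant '[[[-0.07,0,0.2,0,0,0,0],[-0.07,0,0.2,0,0,0,0],[-0.07,0,0.2,0,0,0,0],[-0.07,0,0.2,0,0,0,0]]]'
python3 -m pendant '[[[-0.07,0,0.2,0,0,0,0],[-0.07,0,0.2,0,0,0,0],[-0.03,0,0.1,0,0,0,0],[0,0,0,0,0,0,0]]]'
python3 - <<'E'
from h import *
a=bot.camera("side");b=bot.camera("top");print(bot.get_obs()["wrist_force"])
cv2.imwrite("pics/n3.png",cv2.resize(np.hstack([a[90:290,180:380],b[130:330,200:400]])[:,:,::-1],None,fx=2,fy=2))
E
```

```text
time: 6.42
ee_pos: [0.4645, 0.0197, 0.0192]
tcp_rot: [179.6, -20.4, 38.7]
wrist_force: [-1.3, -0.2, 3.7]
opening: -0.0002
time: 6.75
ee_pos: [0.465, 0.0201, 0.013]
tcp_rot: [179.6, -20.5, 38.7]
wrist_force: [0.5, -0.4, 1.6]
opening: -0.0
[-0.4946  0.4073  1.825 ]
```

View pics/n3.png

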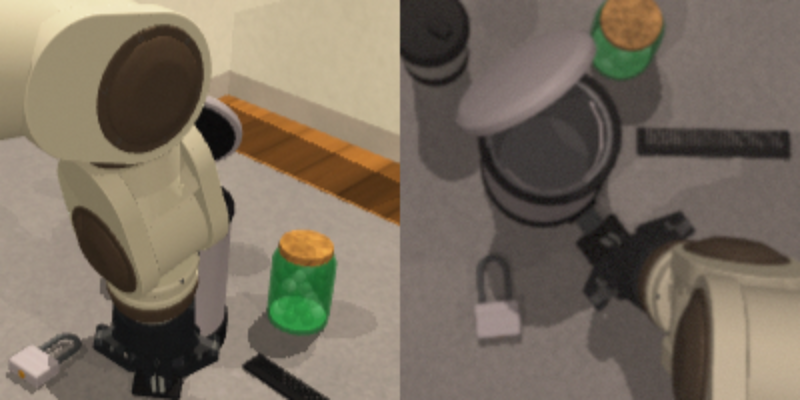

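The lid is up at the rear (top view about (525,80)) and the fingers are on the tread. I press on gently until the force climbs, which marks the shelf stop.

```bash
python3 -m pendant '[[[-0.035,0,0.09,0,0,0,0],[0,0,0,0,0,0,0]]]'
python3 -m pendant '[[[-0.035,0,0.09,0,0,0,0],[0,0,0,0,0,0,0]]]'

```

```text
time: 7.02
ee_pos: [0.465, 0.0201, 0.0122]
tcp_rot: [179.6, -20.5, 38.7]
wrist_force: [0.0, -0.1, 0.6]
opening: 0.0
time: 7.18
ee_pos: [0.4651, 0.0201, 0.0113]
tcp_rot: [179.6, -20.5, 38.7]
wrist_force: [-0.2, 0.4, 0.9]
opening: -0.0001
```

```bash
python3 -m pendant '[[[-0.035,0,0.09,0,0,0,0],[0,0,0,0,0,0,0]]]'
python3 -m pendant '[[[-0.035,0,0.09,0,0,0,0],[0,0,0,0,0,0,0]]]'

```

```text
time: 7.35
ee_pos: [0.4653, 0.0201, 0.0105]
tcp_rot: [179.6, -20.5, 38.7]
wrist_force: [-2.3, 0.6, 3.0]
opening: -0.0003
time: 7.52
ee_pos: [0.4654, 0.0201, 0.0105]
tcp_rot: [179.6, -20.6, 38.7]
wrist_force: [-4.1, 0.6, 5.0]
opening: -0.0002
```

The force is climbing, so the tread is at its stop. I hold here.

```bash
for i in 1 2 3; do python3 -m pendant '[[[0,0,0,0,0,0,0],[0,0,0,0,0,0,0],[0,0,0,0,0,0,0],[0,0,0,0,0,0,0],[0,0,0,0,0,0,0]]]'|grep -v -e tcp -e open; done
python3 - <<'E'
from h import *
b=bot.camera("top");a=bot.camera("side");print([ (x["uv"],x["confidence"]) for c in("top","side") for x in bot.mark_of(c,"lid_shell")[:1]])
cv2.imwrite("pics/n4.png",cv2.resize(np.hstack([a[90:290,180:380],b[130:330,200:400]])[:,:,::-1],None,fx=2,fy=2))
E
```

```text
time: 7.93
ee_pos: [0.4653, 0.0201, 0.0106]
wrist_force: [-1.5, 0.4, 3.3]
time: 8.35
ee_pos: [0.4653, 0.0201, 0.0106]
wrist_force: [-1.2, 0.9, 2.6]
time: 8.77
ee_pos: [0.4653, 0.0201, 0.0106]
wrist_force: [-1.7, 1.0, 2.9]
[([250.2, 164.7], 0.72), ([260.8, 256.6], 0.45)]
```

View pics/n4.png

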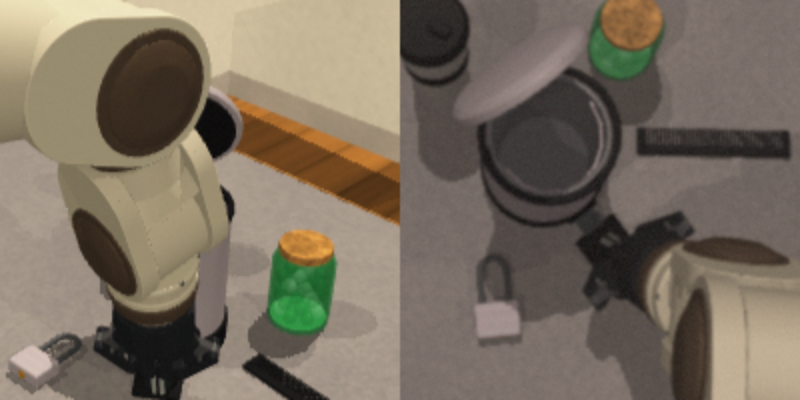

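```bash
python3 - <<'E'
from h import *
m=bot.masks_of("top","lid_shell")[0];px=m["pixels"];print(m["confidence"],px.sum(),m["extent"])
c=bot.get_calibration("top");K=np.array(c["intrinsics"]);T=np.linalg.inv(np.array(c["pose"]))
y=np.radians(38.7);C=np.array([.466,.0235])+.104*np.array([np.cos(y),np.sin(y)])
t=np.linspace(0,2*np.pi,60)
L=np.vstack([np.c_[r*np.cos(t)-.072,r*np.sin(t),0*t+h] for r,h in((.067,0),(.067,.006),(.055,.014),(.035,.02),(.01,.022))])
for a in np.arange(.8,1.26,.04):
    P=Ro.from_rotvec([0,a,0]).apply(L)+[.072,0,.178]
    W=Ro.from_rotvec([0,0,y]).apply(P)+[*C,0]
    q=(W@T[:3,:3].T+T[:3,3])@K.T;q=q[:,:2]/q[:,2:]
    M=np.zeros(px.shape,np.uint8);cv2.fillPoly(M,[cv2.convexHull(q.astype(np.float32)).astype(np.int32)],1);M=M>0
    print(round(a,2),round((M&px).sum()/(M|px).sum(),3),M.sum())
E
```

```text
0.86 1613 [230.1, 139.7, 295.0, 194.8]
0.8 0.318 3090
0.84 0.347 2933
0.88 0.389 2789
0.92 0.435 2631
0.96 0.487 2461
1.0 0.556 2304
1.04 0.638 2127
1.08 0.752 1958
1.12 0.878 1785
1.16 0.895 1638
1.2 0.715 1482
1.24 0.543 1335
```

The mask fit puts the lid at about 1.14 rad, wide open. I keep holding for a good margin over two seconds.

```bash
for i in 1 2 3 4 5; do python3 -m pendant '[[[0,0,0,0,0,0,0],[0,0,0,0,0,0,0],[0,0,0,0,0,0,0],[0,0,0,0,0,0,0],[0,0,0,0,0,0,0]]]'|grep -e time -e force; done

```

```text
time: 9.43
wrist_force: [-1.4, 0.6, 3.4]
time: 9.85
wrist_force: [-1.3, 0.6, 3.6]
time: 10.27
wrist_force: [-2.0, 0.9, 2.9]
time: 10.68
wrist_force: [-2.0, -0.2, 3.9]
time: 11.1
wrist_force: [-2.1, 0.8, 3.5]
```

```bash
for i in 1; do python3 -m pendant '[[[0.035,0,-0.1,0,0,0,0],[0.035,0,-0.1,0,0,0,0],[0.035,0,-0.1,0,0,0,0],[0.035,0,-0.1,0,0,0,0],[0.035,0,-0.1,0,0,0,0]]]'; done
python3 -m pendant '[[[0.035,0,-0.1,0,0,0,0],[0.035,0,-0.1,0,0,0,0],[0.035,0,-0.1,0,0,0,0],[0.035,0,-0.1,0,0,0,0],[0.035,0,-0.1,0,0,0,0]]]'
python3 -m pendant '[[[0.035,0,-0.1,0,0,0,0],[0.035,0,-0.1,0,0,0,0],[0.035,0,-0.1,0,0,0,0],[0,0,0,0,0,0,0],[0,0,0,0,0,0,0]]]'
```

```text
time: 11.52
ee_pos: [0.4647, 0.0197, 0.0154]
tcp_rot: [179.6, -20.5, 38.7]
wrist_force: [-1.5, -0.4, 1.5]
opening: -0.0
time: 11.93
ee_pos: [0.4643, 0.0194, 0.0212]
tcp_rot: [179.6, -20.4, 38.7]
wrist_force: [-1.1, -0.2, 2.1]
opening: -0.0002
time: 12.35
ee_pos: [0.4643, 0.0193, 0.0253]
tcp_rot: [179.6, -20.4, 38.7]
wrist_force: [-2.7, -0.3, 2.8]
opening: 0.0001
```

```bash
python3 -m pendant '[[[0.035,0,-0.1,0,0,0,0],[0.035,0,-0.1,0,0,0,0],[0.035,0,-0.1,0,0,0,0],[0.035,0,-0.1,0,0,0,0],[0,0,0,0,0,0,0]]]'
python3 -m pendant '[[[0.02,0,-0.07,0,0,0,0],[0.02,0,-0.07,0,0,0,0],[0.02,0,-0.07,0,0,0,0],[0.02,0,-0.07,0,0,0,0],[0.02,0,-0.07,0,0,0,0]]]'
python3 -m pendant '[[[0.02,0,-0.07,0,0,0,0],[0.02,0,-0.07,0,0,0,0],[0.02,0,-0.07,0,0,0,0],[0.02,0,-0.07,0,0,0,0],[0.02,0,-0.07,0,0,0,0]]]'
python3 -m pendant '[[[0.02,0,-0.07,0,0,0,0],[0.02,0,-0.07,0,0,0,0],[0.02,0,-0.07,0,0,0,0],[0.02,0,-0.07,0,0,0,0],[0.02,0,-0.07,0,0,0,0]]]'
```

```text
time: 12.77
ee_pos: [0.4643, 0.0192, 0.0302]
tcp_rot: [179.5, -20.4, 38.7]
wrist_force: [-3.5, -0.2, 4.0]
opening: -0.0001
time: 13.18
ee_pos: [0.4643, 0.0193, 0.0344]
tcp_rot: [179.5, -20.5, 38.7]
wrist_force: [-1.9, 0.1, 3.9]
opening: 0.0001
time: 13.6
ee_pos: [0.4641, 0.0192, 0.0381]
tcp_rot: [179.5, -20.5, 38.7]
wrist_force: [-1.0, -0.0, -0.1]
opening: -0.0003
time: 14.02
ee_pos: [0.4635, 0.019, 0.0412]
tcp_rot: [179.6, -20.4, 38.7]
wrist_force: [-0.5, -0.8, -0.2]
opening: -0.0003
```

Contact is lost at z≈37 mm, which matches the pedal fully up. Now I retreat along the tool axis, away from the bin.

```bash
python3 -m pendant '[[[0,0,-1,0,0,0,0],[0,0,-2,0,0,0,0],[0,0,-3,0,0,0,0],[0,0,-3,0,0,0,0],[0,0,-3,0,0,0,0]]]'
python3 -m pendant '[[[-2,0,-2,0,0,0,0],[-2,0,-2,0,0,0,0],[-2,0,-1,0,0,0,0],[0,0,0,0,0,0,0],[0,0,0,0,0,0,0]]]'
python3 - <<'E'
from h import *
a=bot.camera("side");b=bot.camera("top");print(bot.get_obs()["wrist_force"])
for n,z in dict(pedal_pad=.034,lid_shell=.178,jar=0,padlock=0,comb=0,mug=0).items():
    for c in("side","top"):
        for x in bot.mark_of(c,n)[:1]: print(n,c,round(x["confidence"],2),np.array(x["uv"]),atz(c,x["uv"],z))
cv2.imwrite("pics/n5.png",cv2.resize(np.hstack([a[130:330,180:380],b[130:330,200:400]])[:,:,::-1],None,fx=2,fy=2))
E
```

```text
time: 14.43
ee_pos: [0.4252, -0.0062, 0.1531]
tcp_rot: [-179.9, -20.0, 38.6]
wrist_force: [0.6, -0.6, -0.3]
opening: 0.0
time: 14.85
ee_pos: [0.3657, -0.0549, 0.1929]
tcp_rot: [179.3, -20.5, 38.9]
wrist_force: [0.2, 0.2, -0.2]
opening: 0.0001
[ 0.5475  0.505  -0.0174]
pedal_pad side 0.61 [256.5 273.2] [0.4637 0.0279 0.034 ]
pedal_pad top 0.95 [300.7 250.2] [0.4649 0.0301 0.034 ]
lid_shell side 0.6 [271.2 171.8] [0.6137 0.1382 0.178 ]
lid_shell top 0.73 [311.  155.2] [0.6236 0.0213 0.178 ]
jar side 0.66 [329.3 247.2] [0.6846 0.0037 0.    ]
jar top 0.9 [309.9 151.9] [0.6846 0.0011 0.    ]
padlock side 0.87 [200.7 276.1] [0.3942 0.1319 0.    ]
padlock top 0.88 [245.5 289.1] [0.3881 0.1434 0.    ]
comb side 0.8 [334.5 292.7] [ 0.5691 -0.1002  0.    ]
comb top 0.93 [358.1 206.9] [ 0.5608 -0.0991  0.    ]
mug side 0.3 [334.6 290.1] [ 0.5755 -0.0956  0.    ]
mug top 0.59 [221.  165.3] [0.6547 0.1967 0.    ]
```

View pics/n5.png

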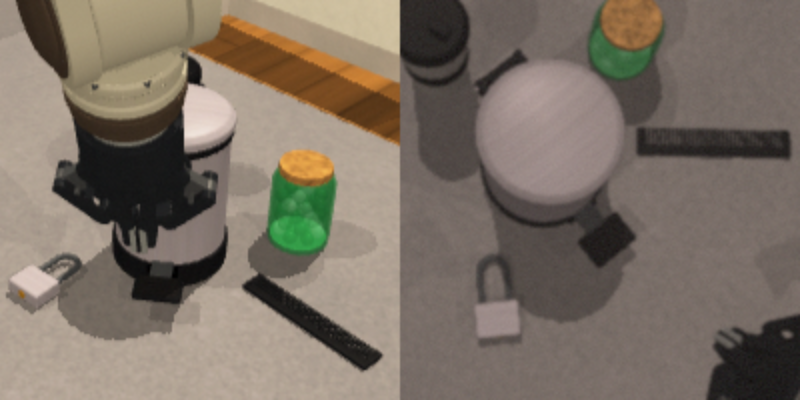

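The lid is shut (top view centre about (550,130)) and the pedal is up at (607,240). The bin and bystanders are where they were, and the arm is clear.

```bash
python3 -m pendant '[[[0,0,0,0,0,0,0],[0,0,0,0,0,0,0],[0,0,0,0,0,0,0]]]' | head -2
python3 -c "
from h import *
a=cv2.imread('pics/top0.png').astype(int);b=bot.camera('top')[:,:,::-1].astype(int)
d=np.abs(a-b).max(2)[120:260,180:430];print('changed px',(d>40).sum())
print(bot.job_done())"
```

```text
time: 15.8
ee_pos: [0.3659, -0.0541, 0.1915]
changed px 0
the job is handed in; nothing more can be done
None
```

I held the bin open by its pedal, let the lid down slowly, moved clear and handed the job in at about 16 s of robot time; no verdict was reported.

- **Holding open:** I pressed the tread with shut, tilted fingertips until the force climbed, then held it about 3.5 s. The force read about 3–4 N, and a fit to the lid's outline in the top picture gave about 1.14 rad.
- **Letting down:** The pedal came up at about 12 mm/s, then 8 mm/s, with the fingers on it (about 1.5–4 N). Contact ended at a TCP height of about 37 mm, which fits the pedal being fully up. I judged the lid's speed from the finger speed (roughly 0.5 rad/s), not directly.
- **Last checks:** The last picture viewed shows the lid shut, the pedal up and the arm clear. A comparison with the first top picture, over the bin, pedal, mug, jar and comb, found no changed pixels.
- **Padlock:** It lies mostly outside that comparison. The networks placed it 4–15 mm from its first reading (top and side cameras), which I put down to their scatter, since it looks unmoved in the picture.
- **Checks that disagreed:** One late top-camera detection of the lid landed on the jar, and one of the mug from the side landed on the comb. I discounted both as false.

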